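# Secure the rod chest: hasp over the eye and snap hook through it

## Task

Close up the glass-rod chest: fold its steel hasp down flat over the upright eye bolt, then push the loose snap hook's sprung gate against the side of the eye that faces the robot until the ring is inside the hook and the gate has snapped shut, without forcing it. Give the hook a firm but careful tug to make sure that it has caught, then leave it hanging on the eye over the closed hasp, and do not disturb the other things.

Things in the scene. Friction and masses are not known exactly. Their poses are not given: they have to be found in the camera images.
- chest: low wooden chest, 260 (its x) x 308 (its y) x 80 mm tall, fixed to the bench. Origin: centre of its underside; x points away from the robot at yaw 0, z up. Its level top, 80 mm above the bench, is a pale front deck (chest x -134 to -24 mm) that carries the eye and, behind it, a black lid that carries the hasp's hinge.
- eye: steel eye bolt on the deck: an upright ring of 8 mm round bar, 30 mm inside, 46 mm outside. Origin: the ring's centre, 106 mm above the bench, at chest x -80, y 0 mm; axes as the chest's. The ring is locked, turned about its upright axis by up to 0.6 rad either way from the chest's x-z plane; this turn is not in the reading. Its near bar is 19 mm from the centre, so up to 11 mm to either side.
- hasp (a joint): steel hasp strap, 103 x 58 x 3 mm, with a slot that passes over the eye. Hinge pin along chest y at chest x -20 mm, 82.5 mm above the bench. Value, rad: 0 = shut, flat on the deck towards chest -x; 1.57 = upright; up to 2.35 = leaning back over the lid, as it starts. The hinge is stiff (0.045 N m): the strap stays where it is left and must be pressed down all the way.
- hasp_end (a point): middle of the free end of the hasp strap, 103 mm from its hinge pin. The slot is 30 mm wide, 35 to 91 mm from the pin; the strap is solid from 2 to 35 mm from the pin, which when shut lies free between hinge and ring.
- hook: steel snap hook lying flat on the bench, 137 mm long, 41 mm wide, 11 mm thick, about 0.2 kg. Origin: on its underside, between shank and bowl; x runs lengthwise towards the bowl, y towards the mouth (the side with the gate), z up; its middle plane is z 5.5 mm. Spine: 11 mm round bar along y -15 mm. All lengths of its parts are given in these axes.
- hook_shank (a point): middle of the shank to grip: hook x -42, y 0, z 5.5 mm. A flat block from hook x -59 to -25 mm, 18 mm wide (y -9 to 9 mm), 11 mm thick; a small eye sits behind it (to x -82 mm).
- hook_bowl (a point): centre of the bowl: hook x 34, y 0, z 5.5 mm. The bowl is a half circle of 11 mm round bar, centre line radius 15 mm, far end at x 54.5 mm; an 8 mm bar seats in it at about x 39 mm. When the bar is in the bowl (hook x over about 25 mm) the gate is free of it and snaps shut behind it.
- hook_nose (a point): centre of the nose's rounded tip (radius 5.5 mm), where the bowl's bar ends: hook x 27, y 15, z 5.5 mm. The mouth is the side from here back to hook x -14 mm, closed by the gate. An upright 8 mm bar must go in beside the nose, at hook x 13 to 17.5 mm, until its centre is below hook y 5 mm (it touches the gate first at y 21.5 mm), then on into the bowl behind the nose.
- gate (a joint): the hook's brass gate, 8 mm round bar, hinged at hook x -14, y 13.5 mm, its tip at x 23 mm; sprung shut. Value, rad: 0 = shut, growing as it is pushed inward, stop at 0.62. About 2 N at the tip begins to open it, 4 N opens it fully; over 15 N is forcing it. A bar pushed in at hook x below 12 mm brings it to its stop before the bar has passed the nose.
- padlock: brass padlock, 70 x 40 x 18 mm, lying on the bench; a bystander
- jacks: pair of dark steel glassblowing jacks (sprung two-blade tongs), 230 mm long, lying on the bench; a bystander
- paddle: dark graphite paddle with a wooden handle, 265 mm long, lying on the bench; a bystander
- vase: amber glass vase, 128 mm tall, 72 mm wide, standing on the bench; a bystander
- frit_jar: glass jar with a black cap, 52 mm wide, 65 mm tall, standing on the far left of the chest's lid; a bystander
- bud_vase: small green glass bud vase, 60 mm wide, 70 mm tall, standing on the far right of the chest's lid; a bystander
- lighter: steel-wire spark lighter with a brass cup, 140 mm long, lying on the bench; a bystander

How it is judged:
On the way, in this order (a step that is already met when the one before it is completed fails the run):
1. the hasp is folded down flat on the deck over the eye (value of joint hasp below 0.06 rad), for 0.2 s.
2. with the hasp shut, the gate is pushed open against the eye (value of joint gate above 0.3 rad and contact force between hook and eye above 0.5 N and value of joint hasp below 0.1 rad).
3. the ring is inside the hook with the gate snapped shut, and the hook is tugged against the eye with at least 5 N (x of eye in the frame of hook between -0.008 and 0.056 m and y of eye in the frame of hook between 0.002 and 0.032 m and z of eye in the frame of hook between -0.012 and 0.036 m and value of joint gate below 0.06 rad and contact force between hook and eye above 5 N), for 0.15 s.
At the end, for the whole second after the job is handed in: The hasp is flat on the deck (within 0.1 rad), the near side of the ring is inside the hook (the ring's centre within hook x -8 to 56 mm, y 2 to 32 mm, z -12 to 36 mm), the gate is shut (under 0.06 rad), and the hook is released and at rest on the eye (x of eye in the frame of hook between -0.008 and 0.056 m and y of eye in the frame of hook between 0.002 and 0.032 m and z of eye in the frame of hook between -0.012 and 0.036 m and value of joint gate below 0.06 rad and value of joint hasp below 0.1 rad and linear speed of hook below 0.02 m/s); the robot touches nothing.
It fails at once if the hook and the eye are pressed together with more than 18 N (forced) (contact force between hook and eye above 18 N).
It fails at once if a bystander on the bench or on the chest is moved by more than 20 mm (distance of any of padlock, jacks, paddle, vase, frit_jar, bud_vase, lighter from where it was at the start of the episode above 0.02 m).
It also fails if it takes over 72 s, if anything falls off the work surface, if the arm or the gripper's body presses on something with over 40 N, if the wrist force passes 120 N, or if a joint passes its speed limit or range.

## Robot

A 7-joint arm with a two-finger parallel gripper is mounted at the origin on the work surface. World frame = base frame: x ahead of the robot, y to its left, z up, the work surface at z = 0. Lengths are in m, angles in rad, forces in N, time in s.
With the tool pointing down it reaches from about 0.425 to 0.925 m from the base axis. Payload 6.8 kg.
Tool frame: the origin (TCP) lies midway between the tips of the shut fingers; the grasp point (between the pads) lies 19 mm behind it; z points along the fingers, y is the line along which they close (so a half turn about z gives the same grasp; the last joint's range is limited). The gripper opens to 85 mm and grips with 20 to 120 N. Pads are 22 mm wide; open, the fingers measure 114 mm over their backs; the gripper's body (76 mm by 85 mm) begins 54 mm behind the grasp point. The pads swing forward as they close: fully open they stand 13 mm farther back than shut.
Start: joints at [-1.317, 0.477, 0.022, 1.555, -0.011, 1.109, -0.083], TCP at [0.239, 0.631, 0.231] pointing down, gripper open.
Joint ranges: [-2.96, 2.96], [-0.34, 2.1], [-1.41, 1.46], [0.24, 2.44], [-1.37, 4.51], [0.17, 1.92], [-2.96, 2.96]. Speed limits (rad/s): [2.39, 2.39, 3.14, 3.14, 3.14, 3.14, 3.14].

## Interface

Orientations are given as a unit quaternion [w, x, y, z].
In Python, from station import bot gives the robot as it stands.
- The arm moves only by the tool jog_arm, never from a script. Its argument "rows" is a list of rows, each an object of numbers: "fingers": the finger opening in mm, from 0 to 85.4; "x", "y", "z": the shift along the tool's x, y, z in mm; "ax", "ay", "az": the turn, a rotation vector about the tool's x, y, z in degrees. A call has exactly 8 rows; each row shifts and turns the commanded pose from where the row before left it, along the tool's axes as they then stand; what a row does not reach is not made up. A row lasts 1/10 s, in which the tool goes at most 50 mm and 8.59 degrees, less where a joint would pass 70% of its speed; a pose out of reach is approached as far as the arm can. A call with a gripper value outside its range is refused whole. The fingers move at their own pace and stop on an object; "force" is the grip in N (left out, the last holds). Time passes only in rows, so rows that do not move let the fingers close, or fill a call up. It gives the time, the measured TCP pose, the force, the opening and the grip force at its end, in the units of the state.
- bot.get_obs(): the state, without advancing time (a new reading comes with each control period).
- bot.read_camera(name): name is "side" or "top" or "wrist"; returns a dict with "pixels" (400x640x3 uint8, red, green, blue), "vertical_fov" (degrees; the focal length in pixels is half the picture's height over the tangent of half this angle, whatever the lens; pixels are square), "cx", "cy" (the principal point, pixels), "world_from_camera" (4x4, takes a point from camera to world coordinates). Camera axes: x right, y down, z forward; pixel columns grow to the right and rows downward; lengths in m; the calibration is good to about 2 mm. A picture is of the moment at which its call begins. There is no depth.
- bot.hand_in(): hands the job in; it is judged then, once.
The state is a dict: "t": time; "q": joint angles; "joint_vel": joint speeds; "joint_torque": joint torques, N m; "eef_pos": TCP position; "tool_rot": TCP orientation; "contact_force": force on the tool from outside, world axes, zero at the start; "torque": the same for the moment, N m; "gripper_width": opening from 0.0 (shut) to 1.0 (fully open); "grasp_force": force on a finger pad.
Only numpy, scipy, OpenCV 4.12 (cv2) and the standard library are available. Lean on these libraries where they do the work, as an engineer would, in place of code of your own. Each camera call takes 0.05 s, during which the arm holds its last target. There are 200 camera calls.

## Working session

There is one attempt and no reset: what is moved stays moved. The work goes in short steps, Python scripts to look and compute and a tool call to move; the robot and the scene stay as the last step left them, time stands still between calls to the robot, and variables do not carry over. Pictures are saved under pics/ and viewed, at most 10 in all, crops included, and the job is handed in when it is done.

Besides the shell and the picture viewer there is one more tool, called after ">>>" in YAML: its name, and indented under it one key for each argument. jog_arm: Moves the arm, as the interface text tells. Its arguments: {"type":"object","properties":{"rows":{"type":"array","items":{"type":"object","properties":{"fingers":{"type":"number"},"x":{"type":"number"},"y":{"type":"number"},"z":{"type":"number"},"ax":{"type":"number"},"ay":{"type":"number"},"az":{"type":"number"}}}},"force":{"type":"number"}},"required":["rows"]}

```bash
mkdir -p pics; ls; python3 - <<'E'
from station import bot
import cv2,numpy as np
o=bot.get_obs(); print({k:np.round(v,3) for k,v in o.items()})
for n in ("side","top","wrist"):
    c=bot.read_camera(n); cv2.imwrite(f"pics/{n}0.png",c["pixels"][:,:,::-1])
    print(n,c["vertical_fov"],c["cx"],c["cy"],np.round(c["world_from_camera"],3).tolist())
E
```

```text
pics
{'t': np.float64(0.0), 'q': array([-1.317,  0.478,  0.022,  1.556, -0.012,  1.109, -0.083]), 'joint_vel': array([-0.002,  0.   ,  0.002, -0.   ,  0.   ,  0.002,  0.002]), 'joint_torque': array([ 0.0000e+00, -5.9645e+01,  1.6080e+00, -2.8119e+01,  1.2000e-02,
        1.0000e-02, -0.0000e+00]), 'eef_pos': array([0.239, 0.631, 0.23 ]), 'tool_rot': array([-0.   ,  0.18 ,  0.984, -0.001]), 'contact_force': array([ 0.396,  0.05 , -1.171]), 'torque': array([ 0.026, -0.03 , -0.019]), 'grasp_force': np.float64(0.0), 'gripper_width': np.float64(0.999)}
side 50.47047795273264 324.69801820915785 198.89701734355552 [[0.982, -0.15, 0.118, 0.387], [-0.19, -0.756, 0.626, -0.802], [-0.005, -0.637, -0.771, 1.038], [0.0, 0.0, 0.0, 1.0]]
top 44.87779360056676 315.6923323518961 200.10136368150054 [[-0.021, -0.997, 0.072, 0.421], [-1.0, 0.022, 0.014, -0.069], [-0.015, -0.071, -0.997, 1.471], [0.0, 0.0, 0.0, 1.0]]
wrist 68.85422409800512 324.5887477632743 196.02852418901836 [[0.354, 0.903, 0.244, 0.175], [0.935, -0.342, -0.094, 0.654], [-0.001, 0.261, -0.965, 0.373], [0.0, 0.0, 0.0, 1.0]]
```

View pics/top0.png

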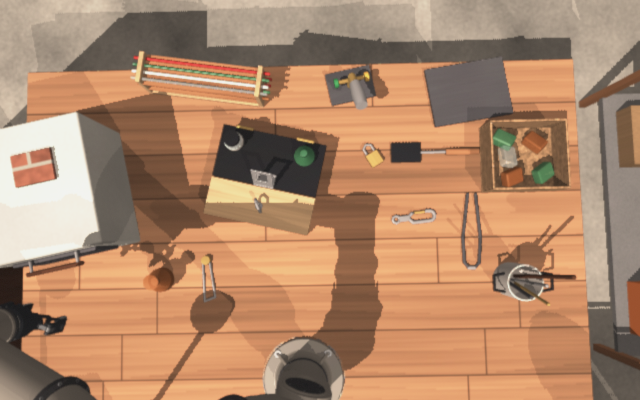

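View pics/side0.png

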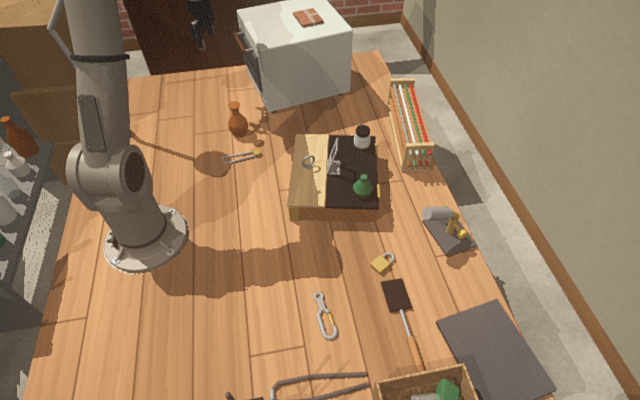

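Top view: chest about (265,180), eye (258,203), hook (415,216) with its bowl to the right. Side view: eye (308,162), hook (325,315). Next, enlarged crops of both.

```bash
cat > h.py <<'E'
import cv2,numpy as np
from station import bot
def ray(c,u,v):
    f=200/np.tan(np.radians(c["vertical_fov"]/2)); T=np.array(c["world_from_camera"])
    d=T[:3,:3]@np.array([(u-c["cx"])/f,(v-c["cy"])/f,1]); return T[:3,3],d/np.linalg.norm(d)
def onz(c,u,v,z):
    o,d=ray(c,u,v); return o+d*(z-o[2])/d[2]
def proj(c,P):
    f=200/np.tan(np.radians(c["vertical_fov"]/2)); T=np.array(c["world_from_camera"])
    p=T[:3,:3].T@(np.asarray(P,float)-T[:3,3]); return np.array([c["cx"]+f*p[0]/p[2],c["cy"]+f*p[1]/p[2]])
def tri(c1,p1,c2,p2):
    o1,d1=ray(c1,*p1);o2,d2=ray(c2,*p2)
    s=np.linalg.lstsq(np.c_[d1,-d2],o2-o1,rcond=None)[0]; a=o1+s[0]*d1;b=o2+s[1]*d2
    return (a+b)/2,np.linalg.norm(a-b)
def crop(c,x0,y0,w,h,k):
    im=cv2.resize(c["pixels"][y0:y0+h,x0:x0+w,::-1],None,fx=k,fy=k,interpolation=cv2.INTER_CUBIC)
    for x in range(-(-x0//10)*10,x0+w,10): cv2.putText(im,str(x),((x-x0)*k,8),0,.3,(255,255,0));cv2.line(im,((x-x0)*k,10),((x-x0)*k,16),(255,255,0))
    for y in range(-(-y0//10)*10,y0+h,10): cv2.putText(im,str(y),(0,(y-y0)*k+3),0,.3,(255,255,0));cv2.line(im,(20,(y-y0)*k),(26,(y-y0)*k),(255,255,0))
    return im
E
python3 - <<'E'
from h import *
t=bot.read_camera("top"); s=bot.read_camera("side")
A=np.hstack([crop(t,200,115,133,125,3),crop(s,280,115,133,125,3)])
B=np.hstack([crop(t,385,200,66,33,6),crop(s,300,285,66,33,6)])
B2=crop(s,300,285,66,60,3)
h=np.zeros((180,A.shape[1],3),np.uint8); h[:180,:396]=crop(t,385,200,66,30,6)[:, :396]; h[:180,399:399+198]=crop(s,300,285,66,60,3)
cv2.imwrite("pics/m1.png",np.vstack([A,h]))
print(A.shape)
E
```

```text
(375, 798, 3)
```

View pics/m1.png

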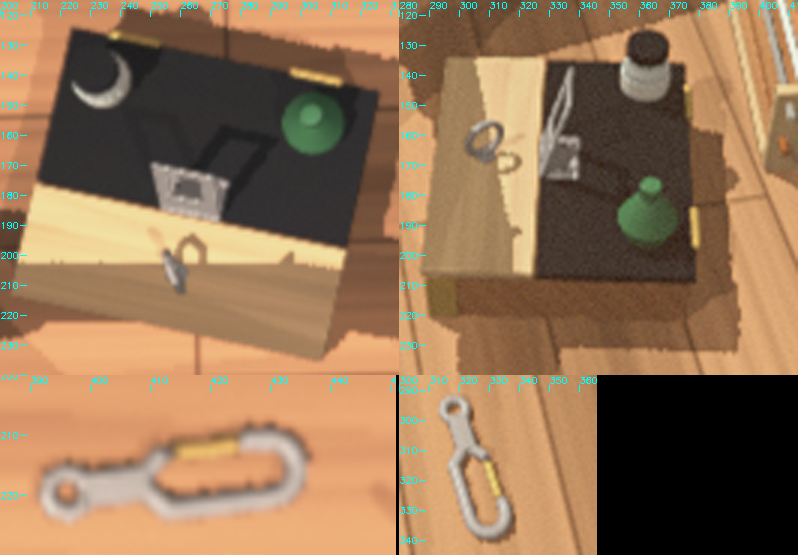

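Chest corners, top view: about (223,124), (326,146), (307,235), (204,214), with the lid/deck edge from (212,176) to (315,197). The hasp leans back over the lid. The ring is turned left at its far side, spanning (254,198) to (260,212). The hook's bowl points right (world -y) and its gate faces away from the robot.

```bash
python3 - <<'E'
from h import *
t=bot.read_camera("top"); s=bot.read_camera("side")
pix=[(223.3,124),(326,145.7),(307.3,235),(204,214),(212.3,176),(315.3,197.3)]
loc=np.array([(130,154),(130,-154),(-134,-154),(-134,154),(-24,154),(-24,-154)])/1e3
W=np.array([onz(t,*p,.08)[:2] for p in pix])
lc,wc=loc.mean(0),W.mean(0); H=(loc-lc).T@(W-wc); yaw=np.arctan2(H[0,1]-H[1,0],H[0,0]+H[1,1])
R=np.array([[np.cos(yaw),-np.sin(yaw)],[np.sin(yaw),np.cos(yaw)]]); c=wc-R@lc
print("yaw",yaw,"c",c,"res",np.round((W-(loc@R.T+c))*1e3,1).tolist())
e=c+R@[-.08,0]; print("eye",e,proj(t,[*e,.106]),proj(s,[*e,.106]))
# hook: steel/brass mask vs wood in the top view
im=t["pixels"][203:229,386:440]; hsv=cv2.cvtColor(im,cv2.COLOR_RGB2HSV)
m=((hsv[...,1]<85)|((hsv[...,0]>20)&(hsv[...,0]<35)&(hsv[...,1]>120))).astype(np.uint8)
y,x=np.nonzero(m); P=np.array([onz(t,a+386,b+203,.0055)[:2] for a,b in zip(x,y)])
(cx,sz,an)=cv2.minAreaRect(P.astype(np.float32)*1000); print("hook rect",cx,sz,an,len(P)); print("\n".join("".join(".#"[v] for v in r) for r in m))
E
```

```text
yaw -0.2252004231697676 c [0.58606576 0.09530361] res [[2.2, -0.5], [-0.2, 1.3], [-0.2, 1.6], [-2.4, -1.7], [0.2, -1.8], [0.4, 1.0]]
eye [0.50808581 0.11316775] [258.22242269 205.10496466] [308.12517732 160.91944022]
hook rect (468.0104675292969, -342.474365234375) (39.97804260253906, 132.54977416992188) 5.917111873626709 296
......................................................
......................................................
......................................................
......................................................
......................................................
......................................................
.......................................#######........
.......................................#########......
.......................................##########.....
.........................###...........###########....
........................####..................####....
.......................####...................####....
........#####...##########....................####....
......###################.....................####....
......###################.....................####....
......###..##############...................######....
......###...###############.........#############.....
......###...####################################......
......##############...########################.......
......########..........###################...........
.......######............##########...................
..........#...........................................
......................................................
......................................................
......................................................
......................................................
```

>>> jog_arm:
  rows:
    - {"fingers": 0,"az": 8.2}
    - {"fingers": 0,"az": 8.2}
    - {"fingers": 0,"az": 8.2}
    - {"fingers": 0,"az": 8.2}
    - {"fingers": 0,"az": 8.2}
    - {"fingers": 0,"az": 8.2}
    - {"fingers": 0,"az": 8.2}
    - {"fingers": 0,"az": 8.2}

```text
invalid input
```

>>> jog_arm:
  rows:
    - {"fingers": 0,"az": 8.2}
    - {"fingers": 0,"az": 8.2}
    - {"fingers": 0,"x": -45}
    - {"fingers": 0,"x": -45}
    - {"fingers": 0,"x": -45}
    - {"fingers": 0,"x": -45}
    - {"fingers": 0,"x": -45}
    - {"fingers": 0,"x": -45}

```text
invalid input
```

```bash
cat >> h.py <<'E'
from scipy.spatial.transform import Rotation as Ro
CY=-.2252; CC=np.array([.5861,.0953])
def ch(x,y,z): # chest mm -> world m
    c,s=np.cos(CY),np.sin(CY); return np.array([CC[0]+(c*x-s*y)/1e3,CC[1]+(s*x+c*y)/1e3,z/1e3])
def toolR(o): w,x,y,z=o["tool_rot"]; return Ro.from_quat([x,y,z,w])
def delta(P,yaw_deg): # tool-frame shift (mm) and turn (deg) to point P, tool down, tool y at yaw
    o=bot.get_obs(); R=toolR(o); a=np.radians(yaw_deg)
    G=Ro.from_matrix(np.array([[-np.sin(a),np.cos(a),0],[np.cos(a),np.sin(a),0],[0,0,-1]]).T.reshape(3,3).T)
    G=Ro.from_matrix(np.c_[[-np.sin(a),np.cos(a),0],[np.cos(a),np.sin(a),0],[0,0,-1]])
    return "t %.2f tcp %s F %s w %.2f g %.1f | turn %s | shift %s"%(o["t"],np.round(o["eef_pos"]*1e3,1),np.round(o["contact_force"],1),o["gripper_width"],o["grasp_force"],np.round(np.degrees((R.inv()*G).as_rotvec()),1),np.round(G.inv().apply(np.asarray(P)-o["eef_pos"])*1e3,1))
E
python3 -c "
from h import *
print(delta(ch(90,22,145),-12.9))"
```

```text
t 0.35 tcp [238.9 631.2 231.1] F [ 0.2  0.2 -0.3] w 1.00 g 0.0 | turn [-0.   0.  82.2] | shift [-422.9  548.1   86.1]
```

>>> jog_arm:
  rows:
    - {"fingers": 0,"x": 0,"y": 0,"z": 0,"ax": 0,"ay": 0,"az": 8.2}
    - {"fingers": 0,"x": 0,"y": 0,"z": 0,"ax": 0,"ay": 0,"az": 8.2}
    - {"fingers": 0,"x": 0,"y": 0,"z": 0,"ax": 0,"ay": 0,"az": 8.2}
    - {"fingers": 0,"x": 0,"y": 0,"z": 0,"ax": 0,"ay": 0,"az": 8.2}
    - {"fingers": 0,"x": 0,"y": 0,"z": 0,"ax": 0,"ay": 0,"az": 8.2}
    - {"fingers": 0,"x": 0,"y": 0,"z": 0,"ax": 0,"ay": 0,"az": 8.2}
    - {"fingers": 0,"x": 0,"y": 0,"z": 0,"ax": 0,"ay": 0,"az": 8.2}
    - {"fingers": 0,"x": 0,"y": 0,"z": 0,"ax": 0,"ay": 0,"az": 8.2}

```text
t: 1.15
eef_pos: [0.2388, 0.6313, 0.2313]
tool_rot: [-0.0, 0.686, 0.727, -0.0]
contact_force: [-0.1, -0.7, 0.2]
gripper_width: 0.003
grasp_force: 0.0
```

>>> jog_arm:
  rows:
    - {"fingers": 0,"x": 0,"y": 0,"z": 0,"ax": 0,"ay": 0,"az": 8.3}
    - {"fingers": 0,"x": 0,"y": 0,"z": 0,"ax": 0,"ay": 0,"az": 8.3}
    - {"fingers": 0,"x": -26,"y": 34,"z": 0,"ax": 0,"ay": 0,"az": 0}
    - {"fingers": 0,"x": -26,"y": 34,"z": 0,"ax": 0,"ay": 0,"az": 0}
    - {"fingers": 0,"x": -26,"y": 34,"z": 0,"ax": 0,"ay": 0,"az": 0}
    - {"fingers": 0,"x": -26,"y": 34,"z": 0,"ax": 0,"ay": 0,"az": 0}
    - {"fingers": 0,"x": -26,"y": 34,"z": 0,"ax": 0,"ay": 0,"az": 0}
    - {"fingers": 0,"x": -26,"y": 34,"z": 0,"ax": 0,"ay": 0,"az": 0}

```text
t: 1.95
eef_pos: [0.4037, 0.4323, 0.2315]
tool_rot: [-0.0, 0.782, 0.623, 0.0]
contact_force: [0.5, 0.2, 0.2]
gripper_width: -0.002
grasp_force: 0.0
```

>>> jog_arm:
  rows:
    - {"fingers": 0,"x": -26,"y": 34,"z": 0,"ax": 0,"ay": 0,"az": 0}
    - {"fingers": 0,"x": -26,"y": 34,"z": 0,"ax": 0,"ay": 0,"az": 0}
    - {"fingers": 0,"x": -26,"y": 34,"z": 0,"ax": 0,"ay": 0,"az": 0}
    - {"fingers": 0,"x": -26,"y": 34,"z": 0,"ax": 0,"ay": 0,"az": 0}
    - {"fingers": 0,"x": -26,"y": 34,"z": 0,"ax": 0,"ay": 0,"az": 0}
    - {"fingers": 0,"x": -26,"y": 34,"z": 0,"ax": 0,"ay": 0,"az": 0}
    - {"fingers": 0,"x": -26,"y": 34,"z": 0,"ax": 0,"ay": 0,"az": 0}
    - {"fingers": 0,"x": -26,"y": 34,"z": 0,"ax": 0,"ay": 0,"az": 0}

```text
t: 2.75
eef_pos: [0.6223, 0.1688, 0.2314]
tool_rot: [-0.0, 0.782, 0.623, 0.0]
contact_force: [-0.1, 0.4, 0.5]
gripper_width: 0.001
grasp_force: 0.0
```

```bash
python3 -c "
from h import *
print(delta(ch(90,22,145),-12.9))
t=bot.read_camera('top');w=bot.read_camera('wrist')
A=crop(t,195,110,140,135,3); B=cv2.resize(w['pixels'][:,:,::-1],(560,350)); B=B[:, :380]; A=cv2.resize(A,(420,405))
im=np.zeros((405,800,3),np.uint8); im[:,:420]=A; im[:350,420:]=B; cv2.imwrite('pics/m2.png',im)"
```

```text
t 2.75 tcp [622.3 168.8 231.4] F [-0.1  0.4  0.5] w 0.00 g 0.0 | turn [ 0. -0. -0.] | shift [-57.7  71.1  86.4]
```

>>> jog_arm:
  rows:
    - {"fingers": 0,"x": -29,"y": 36,"z": 0,"ax": 0,"ay": 0,"az": 0}
    - {"fingers": 0,"x": -29,"y": 36,"z": 0,"ax": 0,"ay": 0,"az": 0}
    - {"fingers": 0,"x": 0,"y": 0,"z": 43,"ax": 0,"ay": 0,"az": 0}
    - {"fingers": 0,"x": 0,"y": 0,"z": 43,"ax": 0,"ay": 0,"az": 0}
    - {"fingers": 0,"x": 0,"y": -10,"z": 0,"ax": 0,"ay": 0,"az": 0}
    - {"fingers": 0,"x": 0,"y": -10,"z": 0,"ax": 0,"ay": 0,"az": 0}
    - {"fingers": 0,"x": 0,"y": -10,"z": 0,"ax": 0,"ay": 0,"az": 0}
    - {"fingers": 0,"x": 0,"y": -10,"z": 0,"ax": 0,"ay": 0,"az": 0}

```text
t: 3.65
eef_pos: [0.6399, 0.1072, 0.1479]
tool_rot: [0.001, 0.782, 0.623, 0.002]
contact_force: [-0.5, -0.6, -0.1]
gripper_width: -0.004
grasp_force: 0.0
```

```bash
python3 -c "
from h import *
print(delta(ch(-60,22,145),-12.9))"
```

```text
t 3.65 tcp [639.9 107.2 147.9] F [-0.5 -0.6 -0.1] w -0.00 g 0.0 | turn [ 0.2 -0.1  0. ] | shift [  -1.6 -109.8    2.9]
```

>>> jog_arm:
  rows:
    - {"fingers": 0,"x": 0,"y": -14,"z": 0,"ax": 0,"ay": 0,"az": 0}
    - {"fingers": 0,"x": 0,"y": -14,"z": 0,"ax": 0,"ay": 0,"az": 0}
    - {"fingers": 0,"x": 0,"y": -14,"z": 0,"ax": 0,"ay": 0,"az": 0}
    - {"fingers": 0,"x": 0,"y": -14,"z": 0,"ax": 0,"ay": 0,"az": 0}
    - {"fingers": 0,"x": 0,"y": -14,"z": 0,"ax": 0,"ay": 0,"az": 0}
    - {"fingers": 0,"x": 0,"y": -14,"z": 0,"ax": 0,"ay": 0,"az": 0}
    - {"fingers": 0,"x": 0,"y": -14,"z": 0,"ax": 0,"ay": 0,"az": 0}
    - {"fingers": 0,"x": 0,"y": -12,"z": 0,"ax": 0,"ay": 0,"az": 0}

```text
t: 4.45
eef_pos: [0.5317, 0.1316, 0.1464]
tool_rot: [0.0, 0.782, 0.623, 0.001]
contact_force: [0.9, 0.1, 0.1]
gripper_width: -0.0
grasp_force: 0.2
```

```bash
python3 -c "
from h import *
print(delta(ch(-100,22,115),-12.9));print(delta(ch(-112,22,90),-12.9))
t=bot.read_camera('top');s=bot.read_camera('side')
cv2.imwrite('pics/m3.png',np.hstack([crop(t,200,115,133,125,3),crop(s,280,90,133,125,3)]))"
```

```text
t 4.45 tcp [531.7 131.6 146.4] F [0.9 0.1 0.1] w -0.00 g 0.2 | turn [ 0.1 -0.1 -0. ] | shift [ -1.2 -38.9  31.4]
t 4.45 tcp [531.7 131.6 146.4] F [0.9 0.1 0.1] w -0.00 g 0.2 | turn [ 0.1 -0.1 -0. ] | shift [ -1.2 -50.9  56.4]
```

View pics/m3.png

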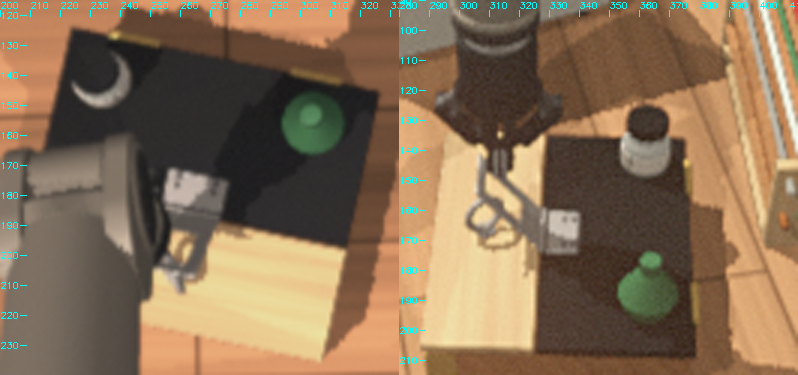

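The strap is past upright and leaning forward over the ring, with the finger behind it (side view, about (500/3+280, 55+90)). Carry on and press down.

>>> jog_arm:
  rows:
    - {"fingers": 0,"x": 0,"y": -10,"z": 8,"ax": 0,"ay": 0,"az": 0}
    - {"fingers": 0,"x": 0,"y": -10,"z": 8,"ax": 0,"ay": 0,"az": 0}
    - {"fingers": 0,"x": 0,"y": -10,"z": 8,"ax": 0,"ay": 0,"az": 0}
    - {"fingers": 0,"x": 0,"y": -9,"z": 8,"ax": 0,"ay": 0,"az": 0}
    - {"fingers": 0,"x": 0,"y": -6,"z": 8,"ax": 0,"ay": 0,"az": 0}
    - {"fingers": 0,"x": 0,"y": -5,"z": 8,"ax": 0,"ay": 0,"az": 0}
    - {"fingers": 0,"x": 0,"y": 0,"z": 6,"ax": 0,"ay": 0,"az": 0}
    - {"fingers": 0,"x": 0,"y": 0,"z": 0,"ax": 0,"ay": 0,"az": 0}

```text
t: 5.35
eef_pos: [0.4832, 0.1419, 0.0904]
tool_rot: [-0.0, 0.782, 0.623, -0.001]
contact_force: [-0.3, 0.1, 0.8]
gripper_width: -0.001
grasp_force: 0.0
```

>>> jog_arm:
  rows:
    - {"fingers": 0,"x": 0,"y": 0,"z": 2,"ax": 0,"ay": 0,"az": 0}
    - {"fingers": 0,"x": 0,"y": 0,"z": 1,"ax": 0,"ay": 0,"az": 0}
    - {"fingers": 0,"x": 0,"y": 0,"z": 1,"ax": 0,"ay": 0,"az": 0}
    - {"fingers": 0,"x": 0,"y": 0,"z": 0,"ax": 0,"ay": 0,"az": 0}
    - {"fingers": 0,"x": 0,"y": 0,"z": 1,"ax": 0,"ay": 0,"az": 0}
    - {"fingers": 0,"x": 0,"y": 0,"z": 0,"ax": 0,"ay": 0,"az": 0}
    - {"fingers": 0,"x": 0,"y": 0,"z": 0,"ax": 0,"ay": 0,"az": 0}
    - {"fingers": 0,"x": 0,"y": 0,"z": 0,"ax": 0,"ay": 0,"az": 0}

```text
t: 6.15
eef_pos: [0.4837, 0.1422, 0.0863]
tool_rot: [-0.0, 0.782, 0.623, 0.0]
contact_force: [0.2, -0.0, 0.4]
gripper_width: -0.003
grasp_force: 0.0
```

>>> jog_arm:
  rows:
    - {"fingers": 0,"x": 0,"y": 0,"z": 1,"ax": 0,"ay": 0,"az": 0}
    - {"fingers": 0,"x": 0,"y": 0,"z": 1,"ax": 0,"ay": 0,"az": 0}
    - {"fingers": 0,"x": 0,"y": 0,"z": 0.5,"ax": 0,"ay": 0,"az": 0}
    - {"fingers": 0,"x": 0,"y": 0,"z": 0.5,"ax": 0,"ay": 0,"az": 0}
    - {"fingers": 0,"x": 0,"y": 0,"z": 0,"ax": 0,"ay": 0,"az": 0}
    - {"fingers": 0,"x": 0,"y": 0,"z": 0,"ax": 0,"ay": 0,"az": 0}
    - {"fingers": 0,"x": 0,"y": 0,"z": 0,"ax": 0,"ay": 0,"az": 0}
    - {"fingers": 0,"x": 0,"y": 0,"z": 0,"ax": 0,"ay": 0,"az": 0}

```text
t: 6.95
eef_pos: [0.4837, 0.1422, 0.0838]
tool_rot: [-0.0, 0.782, 0.623, 0.0]
contact_force: [-2.4, -0.3, 8.5]
gripper_width: 0.002
grasp_force: 4.1
```

>>> jog_arm:
  rows:
    - {"fingers": 0,"x": 0,"y": 0,"z": -10,"ax": 0,"ay": 0,"az": 0}
    - {"fingers": 0,"x": 0,"y": 0,"z": -25,"ax": 0,"ay": 0,"az": 0}
    - {"fingers": 0,"x": 0,"y": 0,"z": -25,"ax": 0,"ay": 0,"az": 0}
    - {"fingers": 0,"x": 0,"y": 0,"z": -25,"ax": 0,"ay": 0,"az": 0}
    - {"fingers": 0,"x": 0,"y": 0,"z": -25,"ax": 0,"ay": 0,"az": 0}
    - {"fingers": 0,"x": 0,"y": -10,"z": -20,"ax": 0,"ay": 0,"az": 0}
    - {"fingers": 0,"x": 0,"y": -10,"z": 0,"ax": 0,"ay": 0,"az": 0}
    - {"fingers": 0,"x": 0,"y": 0,"z": 0,"ax": 0,"ay": 0,"az": 0}

```text
t: 7.75
eef_pos: [0.4629, 0.147, 0.2133]
tool_rot: [-0.001, 0.782, 0.623, 0.0]
contact_force: [-0.2, 0.2, -0.4]
gripper_width: 0.0
grasp_force: 0.0
```

```bash
python3 -c "
from h import *
w=bot.read_camera('wrist');s=bot.read_camera('side')
print(delta(ch(-112,22,84),-12.9))
p=proj(w,ch(-80,0,106));print(p)
import pickle;pickle.dump(w,open('w1.pkl','wb'))
x,y=np.clip((p-[65,60]).astype(int),0,None)
A=crop(w,x,y,130,120,4); cv2.imwrite('pics/m4.png',np.hstack([A,crop(s,285,130,68,120,4)]))"
```

```text
t 7.85 tcp [463.5 146.6 212.6] F [ 0.2 -0.7 -0. ] w -0.00 g 0.0 | turn [-0.1  0.   0. ] | shift [ -0.6  19.  128.6]
[383.6551329  218.20019785]
```

View pics/m4.png

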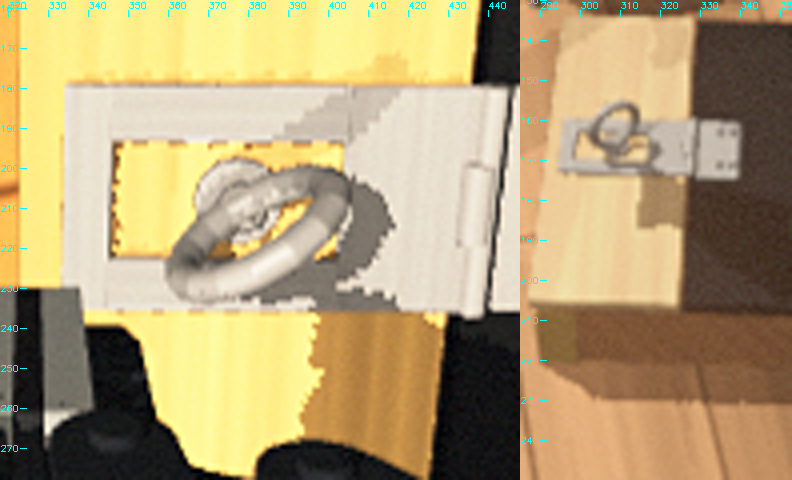

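The hasp lies flat with the ring up through its slot. The ring's near bar is about (366,225) in the wrist picture and its far bar about (399,206).

```bash
python3 -c "
from h import *
import pickle;w=pickle.load(open('w1.pkl','rb'))
c,s=np.cos(CY),np.sin(CY);Ri=np.array([[c,s],[-s,c]])
def f(u,v,z):
    P=onz(w,u,v,z);print((u,v),np.round(P*1e3,1),'chest',np.round(Ri@(P[:2]-CC)*1e3,1));return P[:2]
a=f(366,225,.106);b=f(399.5,205,.106);print('dist (38)',np.linalg.norm(a-b)*1e3,(a+b)/2)
# hasp corners, top z 84: end x -123, y +-29 ; solid start
f(336.5,179.5,.084);f(336.5,235,.084);f(348,194,.084);f(348,223,.084);f(440,236,.084)
"
```

```text
(366, 225) [491.3 110.3 106. ] chest [-95.8  -6.6]
(399.5, 205) [524.1 122.3 106. ] chest [-66.5  12.5]
dist (38) 34.92313565015468 [0.50769387 0.11630412]
(336.5, 179.5) [473.9 152.9  84. ] chest [-122.2   31.1]
(336.5, 235) [461.9  97.5  84. ] chest [-121.6  -25.6]
(348, 194) [481.7 136.5  84. ] chest [-111.    16.9]
(348, 223) [475.7 107.5  84. ] chest [-110.3  -12.8]
(440, 236) [562.8  73.4  84. ] chest [-17.8 -26.6]
```

>>> jog_arm:
  rows:
    - {"fingers": 40,"x": 0,"y": 0,"z": 0,"ax": 0,"ay": 0,"az": -6.3}
    - {"fingers": 40,"x": 0,"y": 0,"z": 0,"ax": 0,"ay": 0,"az": -6.3}
    - {"fingers": 40,"x": 0,"y": 0,"z": 0,"ax": 0,"ay": 0,"az": -6.2}
    - {"fingers": 40,"x": -40,"y": -4,"z": 0,"ax": 0,"ay": 0,"az": 0}
    - {"fingers": 40,"x": -40,"y": -4,"z": 0,"ax": 0,"ay": 0,"az": 0}
    - {"fingers": 40,"x": -40,"y": -4,"z": 0,"ax": 0,"ay": 0,"az": 0}
    - {"fingers": 40,"x": -40,"y": -4,"z": 0,"ax": 0,"ay": 0,"az": 0}
    - {"fingers": 40,"x": -40,"y": -4,"z": 0,"ax": 0,"ay": 0,"az": 0}

```text
t: 8.65
eef_pos: [0.4642, -0.0563, 0.2125]
tool_rot: [-0.0, 0.67, 0.742, -0.001]
contact_force: [1.7, 0.3, 0.6]
gripper_width: 0.47
grasp_force: 0.0
```

>>> jog_arm:
  rows:
    - {"fingers": 40,"x": -43,"y": -4,"z": 0,"ax": 0,"ay": 0,"az": 0}
    - {"fingers": 40,"x": -43,"y": -4,"z": 0,"ax": 0,"ay": 0,"az": 0}
    - {"fingers": 40,"x": -43,"y": -4,"z": 0,"ax": 0,"ay": 0,"az": 0}
    - {"fingers": 40,"x": -43,"y": -4,"z": 0,"ax": 0,"ay": 0,"az": 0}
    - {"fingers": 40,"x": -43,"y": -4,"z": 0,"ax": 0,"ay": 0,"az": 0}
    - {"fingers": 40,"x": -43,"y": -4,"z": 0,"ax": 0,"ay": 0,"az": 0}
    - {"fingers": 40,"x": 0,"y": 0,"z": 30,"ax": 0,"ay": 0,"az": 0}
    - {"fingers": 40,"x": 0,"y": 0,"z": 0,"ax": 0,"ay": 0,"az": 0}

```text
t: 9.45
eef_pos: [0.4645, -0.3136, 0.1795]
tool_rot: [-0.003, 0.671, 0.741, -0.002]
contact_force: [-1.2, 0.9, -1.2]
gripper_width: 0.465
grasp_force: 0.0
```

```bash
python3 -c "
from h import *
w=bot.read_camera('wrist')
print(delta([.465,-.314,.183],5.9))
p=proj(w,[.468,-.342,0]);print(p)
import pickle;pickle.dump(w,open('w2.pkl','wb'))
cv2.imwrite('pics/m5.png',crop(w,160,80,320,240,2)); 
"
```

```text
t 9.50 tcp [ 465.5 -312.9  181. ] F [-0.5  0.6  0.6] w 0.47 g 0.0 | turn [-0.3 -0.1 -0.1] | shift [-1.  -0.6 -2. ]
[327.9332471  202.76052577]
```

View pics/m5.png

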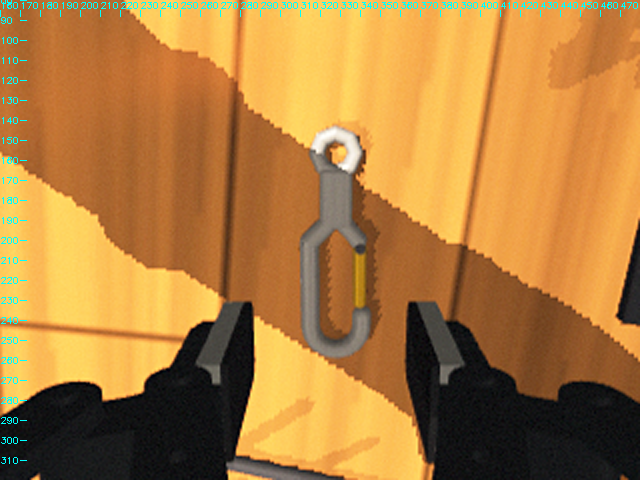

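The hook lies along the picture column: small eye top at (328,143), shank centre (328,180), bowl end (330,258), gate on the right at column 340.

```bash
python3 -c "
from h import *
import pickle;w=pickle.load(open('w2.pkl','rb'))
im=w['pixels'][130:270,300:360].astype(int); hsv=cv2.cvtColor(w['pixels'],cv2.COLOR_RGB2HSV)[130:270,300:360]
m=((hsv[...,1]<70)|((hsv[...,0]>22)&(hsv[...,0]<34)&(hsv[...,1]>180)&(im[...,0]>150)&(im[...,0]<210))).astype(np.uint8)
n,l,st,ce=cv2.connectedComponentsWithStats(m,connectivity=8); k=1+np.argmax(st[1:,4]); print(st[k])
ys,xs=np.nonzero(l==k)
for y in (ys.min(),35,50,55,70,90,110,ys.max()):
    r=xs[ys==y]; a,b=r.min()+300,r.max()+301; print(y+130,a,b,[np.round(onz(w,u,y+130.5,.0055)[:2]*1e3,1).tolist() for u in (a,(a+b)/2,b)])
"
```

```text
[  10   13   35  116 1813]
143 327 329 [[460.1, -274.7], [461.1, -274.6], [462.2, -274.5]]
165 319 338 [[453.8, -299.2], [464.1, -298.1], [474.4, -297.1]]
180 320 336 [[456.4, -315.7], [465.3, -314.8], [474.1, -314.0]]
185 320 336 [[457.0, -321.4], [465.8, -320.5], [474.7, -319.6]]
200 310 343 [[447.4, -339.8], [465.9, -337.9], [484.5, -336.0]]
220 310 320 [[449.5, -363.6], [455.2, -363.0], [460.9, -362.5]]
240 311 345 [[452.8, -388.2], [472.6, -386.2], [492.4, -384.2]]
258 328 330 [[474.9, -409.2], [476.1, -409.1], [477.3, -409.0]]
```

>>> jog_arm:
  rows:
    - {"fingers": 30,"x": -1,"y": 0,"z": 30,"ax": 0,"ay": 0,"az": -0.4}
    - {"fingers": 30,"x": 0,"y": 0,"z": 30,"ax": 0,"ay": 0,"az": 0}
    - {"fingers": 30,"x": 0,"y": 0,"z": 30,"ax": 0,"ay": 0,"az": 0}
    - {"fingers": 30,"x": 0,"y": 0,"z": 30,"ax": 0,"ay": 0,"az": 0}
    - {"fingers": 30,"x": 0,"y": 0,"z": 30,"ax": 0,"ay": 0,"az": 0}
    - {"fingers": 30,"x": 0,"y": 0,"z": 15,"ax": 0,"ay": 0,"az": 0}
    - {"fingers": 30,"x": 0,"y": 0,"z": 10,"ax": 0,"ay": 0,"az": 0}
    - {"fingers": 30,"x": 0,"y": 0,"z": 0,"ax": 0,"ay": 0,"az": 0}

```text
t: 10.3
eef_pos: [0.4675, -0.3139, 0.008]
tool_rot: [-0.0, 0.667, 0.745, 0.0]
contact_force: [-0.5, -0.6, 0.4]
gripper_width: 0.348
grasp_force: 0.0
```

```bash
python3 -c "
from h import *
print(delta([.4654,-.3138,0],6.3))"
```

```text
t 10.30 tcp [ 467.5 -313.9    8. ] F [-0.5 -0.6  0.4] w 0.35 g 0.0 | turn [-0. -0.  0.] | shift [ 0.4 -2.1  8. ]
```

>>> jog_arm:
  rows:
    - {"fingers": 30,"x": 0,"y": -2,"z": 5,"ax": 0,"ay": 0,"az": 0}
    - {"fingers": 30,"x": 0,"y": 0,"z": 4,"ax": 0,"ay": 0,"az": 0}
    - {"fingers": 30,"x": 0,"y": 0,"z": 2,"ax": 0,"ay": 0,"az": 0}
    - {"fingers": 30,"x": 0,"y": 0,"z": 1,"ax": 0,"ay": 0,"az": 0}
    - {"fingers": 30,"x": 0,"y": 0,"z": 0,"ax": 0,"ay": 0,"az": 0}
    - {"fingers": 30,"x": 0,"y": 0,"z": 0,"ax": 0,"ay": 0,"az": 0}
    - {"fingers": 30,"x": 0,"y": 0,"z": 0,"ax": 0,"ay": 0,"az": 0}
    - {"fingers": 30,"x": 0,"y": 0,"z": 0,"ax": 0,"ay": 0,"az": 0}

```text
t: 11.1
eef_pos: [0.4658, -0.3151, -0.0005]
tool_rot: [0.001, 0.668, 0.745, 0.001]
contact_force: [-6.5, 6.8, 31.7]
gripper_width: 0.353
grasp_force: 15.9
```

>>> jog_arm:
  force: 80
  rows:
    - {"fingers": 30,"x": 0,"y": 0,"z": -4.5,"ax": 0,"ay": 0,"az": 0}
    - {"fingers": 30,"x": 0,"y": 0,"z": 0,"ax": 0,"ay": 0,"az": 0}
    - {"fingers": 10,"x": 0,"y": 0,"z": 0,"ax": 0,"ay": 0,"az": 0}
    - {"fingers": 10,"x": 0,"y": 0,"z": 0,"ax": 0,"ay": 0,"az": 0}
    - {"fingers": 10,"x": 0,"y": 0,"z": 0,"ax": 0,"ay": 0,"az": 0}
    - {"fingers": 10,"x": 0,"y": 0,"z": 0,"ax": 0,"ay": 0,"az": 0}
    - {"fingers": 10,"x": 0,"y": 0,"z": 0,"ax": 0,"ay": 0,"az": 0}
    - {"fingers": 10,"x": 0,"y": 0,"z": 0,"ax": 0,"ay": 0,"az": 0}

```text
t: 11.9
eef_pos: [0.4658, -0.3147, 0.0014]
tool_rot: [0.0, 0.667, 0.745, 0.0]
contact_force: [-2.0, 0.9, 11.4]
gripper_width: 0.18
grasp_force: 78.8
```

>>> jog_arm:
  rows:
    - {"fingers": 10,"x": 0,"y": 0,"z": -5,"ax": 0,"ay": 0,"az": 0}
    - {"fingers": 10,"x": 0,"y": 0,"z": -15,"ax": 0,"ay": 0,"az": 0}
    - {"fingers": 10,"x": 0,"y": 0,"z": -20,"ax": 0,"ay": 0,"az": 0}
    - {"fingers": 10,"x": 0,"y": 0,"z": -20,"ax": 0,"ay": 0,"az": 0}
    - {"fingers": 10,"x": 0,"y": 0,"z": -20,"ax": 0,"ay": 0,"az": 0}
    - {"fingers": 10,"x": 0,"y": 0,"z": -20,"ax": 0,"ay": 0,"az": 0}
    - {"fingers": 10,"x": 0,"y": 0,"z": -5,"ax": 0,"ay": 0,"az": 0}
    - {"fingers": 10,"x": 0,"y": 0,"z": 0,"ax": 0,"ay": 0,"az": 0}

```text
t: 12.7
eef_pos: [0.4657, -0.3148, 0.1065]
tool_rot: [0.001, 0.667, 0.745, 0.0]
contact_force: [0.2, -0.7, -2.4]
gripper_width: 0.182
grasp_force: 78.8
```

```bash
python3 -c "
from h import *
w=bot.read_camera('wrist');s=bot.read_camera('side')
print(delta([.465,-.314,.183],6.3))
import pickle;pickle.dump(w,open('w3.pkl','wb'))
o=bot.get_obs();p=proj(s,o['eef_pos']);x,y=(p-[45,50]).astype(int);print(p)
A=crop(w,220,120,220,200,2);B=crop(s,x,y,85,100,4);A=cv2.copyMakeBorder(A,0,0,0,0,0);cv2.imwrite('pics/m6.png',np.hstack([A,B]))
"
```

```text
t 12.80 tcp [ 464.9 -314.1  105.1] F [-0.4 -0.1 -2.4] w 0.18 g 78.8 | turn [-0.1 -0.  -0. ] | shift [  0.1   0.1 -77.9]
[319.77028902 286.42662325]
```

View pics/m6.png

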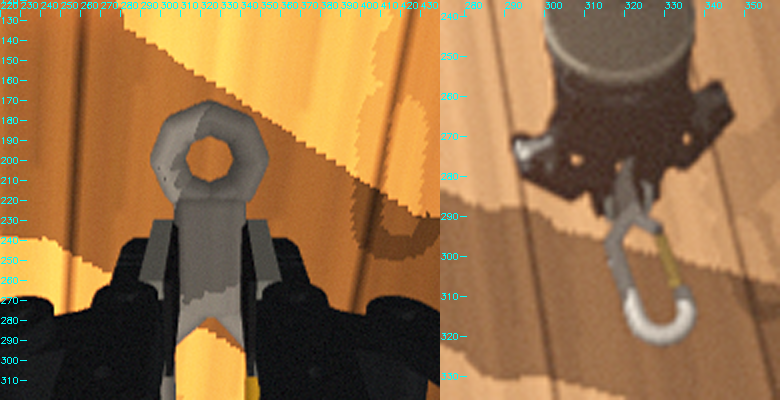

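The hook is held level by the shank, with its rear eye at (325,200) in the wrist view. Carry it high to in front of the ring.

>>> jog_arm:
  rows:
    - {"fingers": 10,"x": 0,"y": 0,"z": -30,"ax": 0,"ay": 0,"az": 0}
    - {"fingers": 10,"x": 0,"y": 0,"z": -30,"ax": 0,"ay": 0,"az": 4.8}
    - {"fingers": 10,"x": 0,"y": 0,"z": 0,"ax": 0,"ay": 0,"az": 4.8}
    - {"fingers": 10,"x": 0,"y": 0,"z": 0,"ax": 0,"ay": 0,"az": 4.8}
    - {"fingers": 10,"x": 0,"y": 0,"z": 0,"ax": 0,"ay": 0,"az": 4.8}
    - {"fingers": 10,"x": 25,"y": -6,"z": 0,"ax": 0,"ay": 0,"az": 0}
    - {"fingers": 10,"x": 35,"y": -9,"z": 0,"ax": 0,"ay": 0,"az": 0}
    - {"fingers": 10,"x": 35,"y": -9,"z": 0,"ax": 0,"ay": 0,"az": 0}

```text
t: 13.6
eef_pos: [0.4622, -0.2158, 0.1646]
tool_rot: [-0.001, 0.783, 0.622, -0.001]
contact_force: [0.6, 0.5, -2.6]
gripper_width: 0.176
grasp_force: 79.2
```

>>> jog_arm:
  rows:
    - {"fingers": 10,"x": 40,"y": -10,"z": 0,"ax": 0,"ay": 0,"az": 0}
    - {"fingers": 10,"x": 40,"y": -10,"z": 0,"ax": 0,"ay": 0,"az": 0}
    - {"fingers": 10,"x": 40,"y": -10,"z": 0,"ax": 0,"ay": 0,"az": 0}
    - {"fingers": 10,"x": 40,"y": -10,"z": 0,"ax": 0,"ay": 0,"az": 0}
    - {"fingers": 10,"x": 40,"y": -10,"z": 0,"ax": 0,"ay": 0,"az": 0}
    - {"fingers": 10,"x": 40,"y": -10,"z": 0,"ax": 0,"ay": 0,"az": 0}
    - {"fingers": 10,"x": 40,"y": -10,"z": 0,"ax": 0,"ay": 0,"az": 0}
    - {"fingers": 10,"x": 40,"y": -10,"z": 0,"ax": 0,"ay": 0,"az": 0}

```text
t: 14.4
eef_pos: [0.456, 0.1145, 0.1651]
tool_rot: [-0.0, 0.782, 0.623, -0.001]
contact_force: [0.5, -0.6, -2.5]
gripper_width: 0.179
grasp_force: 79.2
```

```bash
python3 -c "
from h import *
print(delta(ch(-147,48.5,102),-12.9))"
```

```text
t 14.40 tcp [456.  114.5 165.1] F [ 0.5 -0.6 -2.5] w 0.18 g 79.2 | turn [-0.1  0.1 -0. ] | shift [ 58.8 -15.9  63.1]
```

>>> jog_arm:
  rows:
    - {"fingers": 10,"x": 30,"y": -8,"z": 0,"ax": 0,"ay": 0,"az": 0}
    - {"fingers": 10,"x": 29,"y": -8,"z": 0,"ax": 0,"ay": 0,"az": 0}
    - {"fingers": 10,"x": 0,"y": 0,"z": 20,"ax": 0,"ay": 0,"az": 0}
    - {"fingers": 10,"x": 0,"y": 0,"z": 20,"ax": 0,"ay": 0,"az": 0}
    - {"fingers": 10,"x": 0,"y": 0,"z": 15,"ax": 0,"ay": 0,"az": 0}
    - {"fingers": 10,"x": 0,"y": 0,"z": 8,"ax": 0,"ay": 0,"az": 0}
    - {"fingers": 10,"x": 0,"y": 0,"z": 0,"ax": 0,"ay": 0,"az": 0}
    - {"fingers": 10,"x": 0,"y": 0,"z": 0,"ax": 0,"ay": 0,"az": 0}

```text
t: 15.2
eef_pos: [0.4546, 0.1739, 0.1029]
tool_rot: [0.0, 0.782, 0.623, -0.0]
contact_force: [0.1, -0.1, -2.8]
gripper_width: 0.179
grasp_force: 79.1
```

```bash
python3 -c "
from h import *
w=bot.read_camera('wrist');s=bot.read_camera('side');t=bot.read_camera('top')
print(delta(ch(-147,48.5,102),-12.9))
import pickle;pickle.dump((w,s,t),open('w4.pkl','wb'))
A=crop(w,210,150,220,250,2);B=crop(s,270,125,75,60,4);C=crop(t,215,170,75,65,4)
B=cv2.resize(B,(340,260));C=cv2.resize(C,(340,240));cv2.imwrite('pics/m7.png',np.hstack([A,np.vstack([B,C])]))
"
```

```text
t 15.35 tcp [455.  174.3 103.4] F [ 0.4  0.2 -2.3] w 0.18 g 79.1 | turn [ 0.  -0.1 -0. ] | shift [ 0.7 -1.5  1.4]
```

View pics/m7.png

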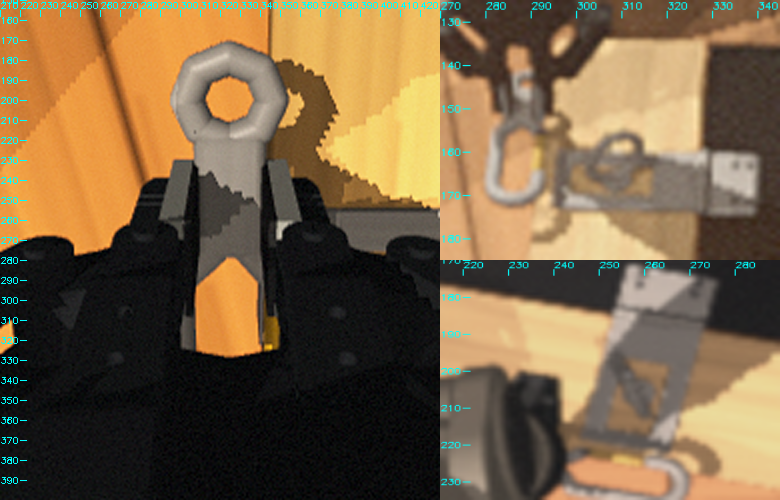

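Side view shows the hook level in front of the ring, with the bowl end about (286.5,172) and the ring's near edge about (306,160). Top view: bowl end about (269.7,231).

```bash
cat >> h.py <<'E'
def hookw(hx,hy,hz=5.5,x0=-41.1):
    o=bot.get_obs();return o["eef_pos"]+toolR(o).apply([-(hx-x0)/1e3,hy/1e3,0])+[0,0,(hz-5.5+4.1)/1e3]
E
python3 -c "
from h import *
import pickle;w,s,t=pickle.load(open('w4.pkl','rb'))
for n,p in dict(bowlend=hookw(54.5,0),shankR=hookw(54.5-20.5,-20.5),nose=hookw(27,15),gatehinge=hookw(-14,13.5),nearbar=ch(-96.7,-7.6,106),farbar=ch(-65,13.5,106)).items(): print(n,proj(s,p),proj(t,p),np.round(p*1e3,1))
for c,r in ((s,(270,125,345,185)),(t,(235,215,285,238))):
    x0,y0,x1,y1=r; hsv=cv2.cvtColor(c['pixels'],cv2.COLOR_RGB2HSV)[y0:y1,x0:x1]
    m=hsv[...,1]<70
    print((x0,y0));print('\n'.join(''.join('.#'[int(v)] for v in q) for q in m))
    b=(hsv[...,0]>20)&(hsv[...,0]<30)&(hsv[...,1]>150); print(b.sum())
"
```

```text
bowlend [285.42966987 171.48918397] [269.82822062 231.24905004] [433.6  81.2 107.4]
shankR [279.33107629 166.42261329] [261.18603923 236.912481  ] [418.2 105.7 107.4]
nose [291.17639087 165.00330097] [261.41926203 224.0388692 ] [454.3 104.6 107.5]
gatehinge [291.80757561 155.49230866] [247.12416713 221.6030999 ] [462.  144.9 107.5]
nearbar [302.55486144 162.57526347] [259.6003593  211.40999728] [490.1 109.5 106. ]
farbar [313.22736937 157.9073748 ] [254.69100247 198.95484931] [525.8 123.  106. ]
(270, 125)
...........................................................................
##.............................#...........................................
#..............................##.####.....................................
................................######.....................................
................................#####......................................
.#..............................#..........................................
###............................#...........................................
##.............................#........................
[... 4459 characters left out ...]
..........#######..................
#######...................#######.................
#######.....................######................
########......................####................
#########......................####...............
#########......................####...............
######.###.....................####...............
####...######..................####...............
####....############...........####...............
###......###############......####................
##............####################................
#..................##############.................
#.......................########..................
#.................................................
0
```

>>> jog_arm:
  rows:
    - {"fingers": 10,"x": 1,"y": 4,"z": 1,"ax": 0,"ay": 0,"az": 0}
    - {"fingers": 10,"x": 0,"y": 4,"z": 0,"ax": 0,"ay": 0,"az": 0}
    - {"fingers": 10,"x": 0,"y": 4,"z": 0,"ax": 0,"ay": 0,"az": 0}
    - {"fingers": 10,"x": 0,"y": 4,"z": 0,"ax": 0,"ay": 0,"az": 0}
    - {"fingers": 10,"x": 0,"y": 4,"z": 0,"ax": 0,"ay": 0,"az": 0}
    - {"fingers": 10,"x": 0,"y": 4,"z": 0,"ax": 0,"ay": 0,"az": 0}
    - {"fingers": 10,"x": 0,"y": 2,"z": 0,"ax": 0,"ay": 0,"az": 0}
    - {"fingers": 10,"x": 0,"y": 2,"z": 0,"ax": 0,"ay": 0,"az": 0}

```text
t: 16.15
eef_pos: [0.4821, 0.1687, 0.1017]
tool_rot: [-0.0, 0.782, 0.623, -0.0]
contact_force: [0.5, 0.7, -3.1]
gripper_width: 0.184
grasp_force: 79.1
```

>>> jog_arm:
  rows:
    - {"fingers": 10,"x": 0,"y": 1,"z": 0,"ax": 0,"ay": 0,"az": 0}
    - {"fingers": 10,"x": 0,"y": 1,"z": 0,"ax": 0,"ay": 0,"az": 0}
    - {"fingers": 10,"x": 0,"y": 1,"z": 0,"ax": 0,"ay": 0,"az": 0}
    - {"fingers": 10,"x": 0,"y": 1,"z": 0,"ax": 0,"ay": 0,"az": 0}
    - {"fingers": 10,"x": 0,"y": 0,"z": 0,"ax": 0,"ay": 0,"az": 0}
    - {"fingers": 10,"x": 0,"y": 0,"z": 0,"ax": 0,"ay": 0,"az": 0}
    - {"fingers": 10,"x": 0,"y": 0,"z": 0,"ax": 0,"ay": 0,"az": 0}
    - {"fingers": 10,"x": 0,"y": 0,"z": 0,"ax": 0,"ay": 0,"az": 0}

```text
t: 16.95
eef_pos: [0.4858, 0.1681, 0.1018]
tool_rot: [-0.0, 0.782, 0.623, -0.0]
contact_force: [-2.1, 2.3, -2.0]
gripper_width: 0.182
grasp_force: 79.2
```

```bash
cat >> h.py <<'E'
def bar(b=(-96.7,-7.6)):
    o=bot.get_obs(); v=toolR(o).inv().apply(ch(*b,106)-o["eef_pos"])*1e3
    return "bar in hook x %.1f y %.1f | F tool %s"%(-v[0]-41.1,v[1],np.round(toolR(o).inv().apply(o["contact_force"]),1))
E
python3 -c "
from h import *
print(bar())"
```

```text
bar in hook x 15.1 y 17.4 | F tool [ 1.7 -2.6  2. ]
```

>>> jog_arm:
  rows:
    - {"fingers": 10,"x": 0,"y": 1,"z": 0,"ax": 0,"ay": 0,"az": 0}
    - {"fingers": 10,"x": 0,"y": 1,"z": 0,"ax": 0,"ay": 0,"az": 0}
    - {"fingers": 10,"x": 0,"y": 1,"z": 0,"ax": 0,"ay": 0,"az": 0}
    - {"fingers": 10,"x": 0,"y": 1,"z": 0,"ax": 0,"ay": 0,"az": 0}
    - {"fingers": 10,"x": 0,"y": 1,"z": 0,"ax": 0,"ay": 0,"az": 0}
    - {"fingers": 10,"x": 0,"y": 0,"z": 0,"ax": 0,"ay": 0,"az": 0}
    - {"fingers": 10,"x": 0,"y": 0,"z": 0,"ax": 0,"ay": 0,"az": 0}
    - {"fingers": 10,"x": 0,"y": 0,"z": 0,"ax": 0,"ay": 0,"az": 0}

```text
t: 17.75
eef_pos: [0.4907, 0.1668, 0.1018]
tool_rot: [-0.0, 0.782, 0.623, -0.0]
contact_force: [-2.8, 0.9, -2.5]
gripper_width: 0.184
grasp_force: 79.4
```

```bash
python3 -c "
from h import *
print(bar())"
```

```text
bar in hook x 14.9 y 12.3 | F tool [ 0.2 -2.9  2.5]
```

>>> jog_arm:
  rows:
    - {"fingers": 10,"x": 0,"y": 1,"z": 0,"ax": 0,"ay": 0,"az": 0}
    - {"fingers": 10,"x": 0,"y": 1,"z": 0,"ax": 0,"ay": 0,"az": 0}
    - {"fingers": 10,"x": 0,"y": 1,"z": 0,"ax": 0,"ay": 0,"az": 0}
    - {"fingers": 10,"x": 0,"y": 1,"z": 0,"ax": 0,"ay": 0,"az": 0}
    - {"fingers": 10,"x": 0,"y": 1,"z": 0,"ax": 0,"ay": 0,"az": 0}
    - {"fingers": 10,"x": 0,"y": 0,"z": 0,"ax": 0,"ay": 0,"az": 0}
    - {"fingers": 10,"x": 0,"y": 0,"z": 0,"ax": 0,"ay": 0,"az": 0}
    - {"fingers": 10,"x": 0,"y": 0,"z": 0,"ax": 0,"ay": 0,"az": 0}

```text
t: 18.55
eef_pos: [0.4955, 0.1657, 0.1018]
tool_rot: [-0.0, 0.782, 0.623, -0.0]
contact_force: [-2.8, 0.7, -3.0]
gripper_width: 0.184
grasp_force: 79.4
```

```bash
python3 -c "
from h import *
print(bar())"
```

```text
bar in hook x 14.9 y 7.3 | F tool [ 0.1 -2.9  3. ]
```

>>> jog_arm:
  rows:
    - {"fingers": 10,"x": 0,"y": 1,"z": 0,"ax": 0,"ay": 0,"az": 0}
    - {"fingers": 10,"x": 0,"y": 1,"z": 0,"ax": 0,"ay": 0,"az": 0}
    - {"fingers": 10,"x": 0,"y": 1,"z": 0,"ax": 0,"ay": 0,"az": 0}
    - {"fingers": 10,"x": 0,"y": 0.5,"z": 0,"ax": 0,"ay": 0,"az": 0}
    - {"fingers": 10,"x": 0,"y": 0,"z": 0,"ax": 0,"ay": 0,"az": 0}
    - {"fingers": 10,"x": 0,"y": 0,"z": 0,"ax": 0,"ay": 0,"az": 0}
    - {"fingers": 10,"x": 0,"y": 0,"z": 0,"ax": 0,"ay": 0,"az": 0}
    - {"fingers": 10,"x": 0,"y": 0,"z": 0,"ax": 0,"ay": 0,"az": 0}

```text
t: 19.35
eef_pos: [0.4991, 0.165, 0.1018]
tool_rot: [-0.0, 0.782, 0.623, 0.0]
contact_force: [-3.9, 1.3, -2.2]
gripper_width: 0.181
grasp_force: 79.5
```

```bash
python3 -c "
from h import *
print(bar())"
```

```text
bar in hook x 15.0 y 3.7 | F tool [ 0.4 -4.1  2.2]
```

>>> jog_arm:
  rows:
    - {"fingers": 10,"x": 0,"y": 1,"z": 0,"ax": 0,"ay": 0,"az": 0}
    - {"fingers": 10,"x": 0,"y": 1,"z": 0,"ax": 0,"ay": 0,"az": 0}
    - {"fingers": 10,"x": 1,"y": 0,"z": 0,"ax": 0,"ay": 0,"az": 0}
    - {"fingers": 10,"x": 1,"y": 0,"z": 0,"ax": 0,"ay": 0,"az": 0}
    - {"fingers": 10,"x": 1,"y": 0,"z": 0,"ax": 0,"ay": 0,"az": 0}
    - {"fingers": 10,"x": 1,"y": 0,"z": 0,"ax": 0,"ay": 0,"az": 0}
    - {"fingers": 10,"x": 0,"y": 0,"z": 0,"ax": 0,"ay": 0,"az": 0}
    - {"fingers": 10,"x": 0,"y": 0,"z": 0,"ax": 0,"ay": 0,"az": 0}

```text
t: 20.15
eef_pos: [0.5026, 0.1691, 0.1021]
tool_rot: [0.0, 0.782, 0.623, 0.001]
contact_force: [-1.8, 3.7, -2.6]
gripper_width: 0.178
grasp_force: 79.4
```

```bash
python3 -c "
from h import *
print(bar())"
```

```text
bar in hook x 19.8 y 1.2 | F tool [ 3.2 -2.6  2.6]
```

>>> jog_arm:
  rows:
    - {"fingers": 10,"x": 1.5,"y": 0,"z": 0,"ax": 0,"ay": 0,"az": 0}
    - {"fingers": 10,"x": 1.5,"y": 0,"z": 0,"ax": 0,"ay": 0,"az": 0}
    - {"fingers": 10,"x": 1.5,"y": 0,"z": 0,"ax": 0,"ay": 0,"az": 0}
    - {"fingers": 10,"x": 1.5,"y": 0,"z": 0,"ax": 0,"ay": 0,"az": 0}
    - {"fingers": 10,"x": 1.5,"y": 0,"z": 0,"ax": 0,"ay": 0,"az": 0}
    - {"fingers": 10,"x": 1.5,"y": 0,"z": 0,"ax": 0,"ay": 0,"az": 0}
    - {"fingers": 10,"x": 1,"y": 0,"z": 0,"ax": 0,"ay": 0,"az": 0}
    - {"fingers": 10,"x": 0,"y": 0,"z": 0,"ax": 0,"ay": 0,"az": 0}

```text
t: 20.95
eef_pos: [0.5043, 0.1782, 0.1018]
tool_rot: [0.0, 0.782, 0.623, 0.0]
contact_force: [0.6, -0.4, -2.5]
gripper_width: 0.182
grasp_force: 79.5
```

```bash
python3 -c "
from h import *
print(bar())"
```

```text
bar in hook x 29.0 y 1.6 | F tool [-0.3  0.7  2.5]
```

>>> jog_arm:
  rows:
    - {"fingers": 10,"x": 1,"y": 0,"z": 0,"ax": 0,"ay": 0,"az": 0}
    - {"fingers": 10,"x": 1,"y": 0,"z": 0,"ax": 0,"ay": 0,"az": 0}
    - {"fingers": 10,"x": 1,"y": 0,"z": 0,"ax": 0,"ay": 0,"az": 0}
    - {"fingers": 10,"x": 1,"y": 0,"z": 0,"ax": 0,"ay": 0,"az": 0}
    - {"fingers": 10,"x": 1,"y": 0,"z": 0,"ax": 0,"ay": 0,"az": 0}
    - {"fingers": 10,"x": 1,"y": 0,"z": 0,"ax": 0,"ay": 0,"az": 0}
    - {"fingers": 10,"x": 1,"y": 0,"z": 0,"ax": 0,"ay": 0,"az": 0}
    - {"fingers": 10,"x": 1,"y": 0,"z": 0,"ax": 0,"ay": 0,"az": 0}

```text
t: 21.75
eef_pos: [0.5059, 0.186, 0.1018]
tool_rot: [-0.0, 0.782, 0.623, -0.0]
contact_force: [0.4, 0.5, -2.5]
gripper_width: 0.182
grasp_force: 79.5
```

```bash
python3 -c "
from h import *
print(bar())"
```

```text
bar in hook x 37.0 y 1.8 | F tool [0.5 0.2 2.5]
```

>>> jog_arm:
  rows:
    - {"fingers": 10,"x": 0.7,"y": 0,"z": 0,"ax": 0,"ay": 0,"az": 0}
    - {"fingers": 10,"x": 0.7,"y": 0,"z": 0,"ax": 0,"ay": 0,"az": 0}
    - {"fingers": 10,"x": 0.6,"y": 0,"z": 0,"ax": 0,"ay": 0,"az": 0}
    - {"fingers": 10,"x": 0,"y": 0,"z": 0,"ax": 0,"ay": 0,"az": 0}
    - {"fingers": 10,"x": 0,"y": 0,"z": 0,"ax": 0,"ay": 0,"az": 0}
    - {"fingers": 10,"x": 0,"y": 0,"z": 0,"ax": 0,"ay": 0,"az": 0}
    - {"fingers": 10,"x": 0,"y": 0,"z": 0,"ax": 0,"ay": 0,"az": 0}
    - {"fingers": 10,"x": 0,"y": 0,"z": 0,"ax": 0,"ay": 0,"az": 0}

```text
t: 22.55
eef_pos: [0.5063, 0.1876, 0.1017]
tool_rot: [0.0, 0.782, 0.623, -0.0]
contact_force: [-0.8, -2.3, -2.5]
gripper_width: 0.181
grasp_force: 79.4
```

```bash
python3 -c "
from h import *
print(bar())"
```

```text
bar in hook x 38.6 y 1.8 | F tool [-2.4 -0.2  2.5]
```

>>> jog_arm:
  rows:
    - {"fingers": 10,"x": 0.3,"y": 0,"z": 0,"ax": 0,"ay": 0,"az": 0}
    - {"fingers": 10,"x": 0.3,"y": 0,"z": 0,"ax": 0,"ay": 0,"az": 0}
    - {"fingers": 10,"x": 0.2,"y": 0,"z": 0,"ax": 0,"ay": 0,"az": 0}
    - {"fingers": 10,"x": 0,"y": 0,"z": 0,"ax": 0,"ay": 0,"az": 0}
    - {"fingers": 10,"x": 0,"y": 0,"z": 0,"ax": 0,"ay": 0,"az": 0}
    - {"fingers": 10,"x": 0,"y": 0,"z": 0,"ax": 0,"ay": 0,"az": 0}
    - {"fingers": 10,"x": 0,"y": 0,"z": 0,"ax": 0,"ay": 0,"az": 0}
    - {"fingers": 10,"x": 0,"y": 0,"z": 0,"ax": 0,"ay": 0,"az": 0}

```text
t: 23.35
eef_pos: [0.5063, 0.1877, 0.1016]
tool_rot: [0.0, 0.782, 0.623, -0.001]
contact_force: [-0.2, -5.3, -2.3]
gripper_width: 0.184
grasp_force: 79.4
```

```bash
python3 -c "
from h import *
print(bar())"
```

```text
bar in hook x 38.8 y 1.8 | F tool [-5.2  1.   2.3]
```

>>> jog_arm:
  rows:
    - {"fingers": 10,"x": 0.4,"y": 0,"z": 0,"ax": 0,"ay": 0,"az": 0}
    - {"fingers": 10,"x": 0.3,"y": 0,"z": 0,"ax": 0,"ay": 0,"az": 0}
    - {"fingers": 10,"x": 0.2,"y": 0,"z": 0,"ax": 0,"ay": 0,"az": 0}
    - {"fingers": 10,"x": 0,"y": 0,"z": 0,"ax": 0,"ay": 0,"az": 0}
    - {"fingers": 10,"x": 0,"y": 0,"z": 0,"ax": 0,"ay": 0,"az": 0}
    - {"fingers": 10,"x": 0,"y": 0,"z": 0,"ax": 0,"ay": 0,"az": 0}
    - {"fingers": 10,"x": 0,"y": 0,"z": 0,"ax": 0,"ay": 0,"az": 0}
    - {"fingers": 10,"x": 0,"y": 0,"z": 0,"ax": 0,"ay": 0,"az": 0}

```text
t: 24.15
eef_pos: [0.5064, 0.1878, 0.1015]
tool_rot: [0.0, 0.783, 0.623, -0.001]
contact_force: [-0.6, -6.8, -1.2]
gripper_width: 0.18
grasp_force: 79.4
```

```bash
python3 -c "
from h import *
print(bar())
s=bot.read_camera('side');t=bot.read_camera('top')
cv2.imwrite('pics/m8.png',np.hstack([crop(s,270,125,75,60,5),crop(t,215,170,75,60,5)]))"
```

```text
bar in hook x 38.8 y 1.8 | F tool [-6.8  1.   1.3]
```

View pics/m8.png

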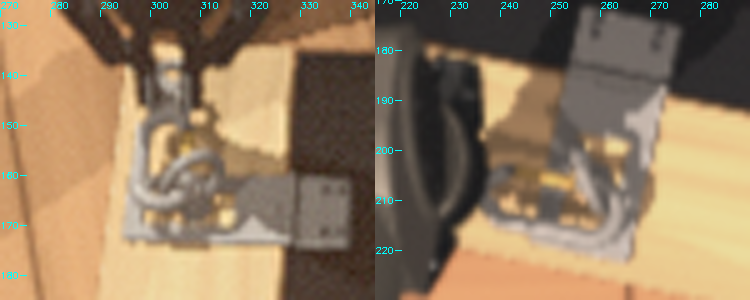

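The side view at about (303,158) shows the ring threaded through the hook's bowl with the brass gate closed. One slightly firmer pull to confirm, then slack off and lower.

>>> jog_arm:
  rows:
    - {"fingers": 10,"x": 0.4,"y": 0,"z": 0,"ax": 0,"ay": 0,"az": 0}
    - {"fingers": 10,"x": 0.3,"y": 0,"z": 0,"ax": 0,"ay": 0,"az": 0}
    - {"fingers": 10,"x": 0,"y": 0,"z": 0,"ax": 0,"ay": 0,"az": 0}
    - {"fingers": 10,"x": 0,"y": 0,"z": 0,"ax": 0,"ay": 0,"az": 0}
    - {"fingers": 10,"x": 0,"y": 0,"z": 0,"ax": 0,"ay": 0,"az": 0}
    - {"fingers": 10,"x": 0,"y": 0,"z": 0,"ax": 0,"ay": 0,"az": 0}
    - {"fingers": 10,"x": 0,"y": 0,"z": 0,"ax": 0,"ay": 0,"az": 0}
    - {"fingers": 10,"x": 0,"y": 0,"z": 0,"ax": 0,"ay": 0,"az": 0}

```text
t: 25.05
eef_pos: [0.5064, 0.1878, 0.1014]
tool_rot: [0.001, 0.783, 0.622, -0.001]
contact_force: [-1.1, -8.6, -1.5]
gripper_width: 0.182
grasp_force: 79.4
```

>>> jog_arm:
  rows:
    - {"fingers": 10,"x": -2,"y": 0,"z": 0,"ax": 0,"ay": 0,"az": 0}
    - {"fingers": 10,"x": -2,"y": 0,"z": 0,"ax": 0,"ay": 0,"az": 0}
    - {"fingers": 10,"x": -1,"y": 0.5,"z": 1,"ax": 0,"ay": 0,"az": 0}
    - {"fingers": 10,"x": 0,"y": 0.5,"z": 2,"ax": 0,"ay": 0,"az": 0}
    - {"fingers": 10,"x": 0,"y": 0.5,"z": 2,"ax": 0,"ay": 0,"az": 0}
    - {"fingers": 10,"x": 0,"y": 0.5,"z": 2,"ax": 0,"ay": 0,"az": 0}
    - {"fingers": 10,"x": 0,"y": 0,"z": 0,"ax": 0,"ay": 0,"az": 0}
    - {"fingers": 10,"x": 0,"y": 0,"z": 0,"ax": 0,"ay": 0,"az": 0}

```text
t: 25.85
eef_pos: [0.5077, 0.185, 0.0947]
tool_rot: [-0.0, 0.782, 0.623, -0.0]
contact_force: [0.4, -0.8, -2.0]
gripper_width: 0.188
grasp_force: 79.5
```

```bash
python3 -c "
from h import *
print(bar())"
```

```text
bar in hook x 36.4 y -0.3 | F tool [-0.7  0.5  2. ]
```

>>> jog_arm:
  rows:
    - {"fingers": 10,"x": -1,"y": 0.5,"z": 1,"ax": 0,"ay": 0,"az": 0}
    - {"fingers": 10,"x": 0,"y": 0.5,"z": 1,"ax": 0,"ay": 0,"az": 0}
    - {"fingers": 10,"x": 0,"y": 0.5,"z": 1,"ax": 0,"ay": 0,"az": 0}
    - {"fingers": 10,"x": 0,"y": 0.5,"z": 1,"ax": 0,"ay": 0,"az": 0}
    - {"fingers": 10,"x": 0,"y": 0,"z": 0,"ax": 0,"ay": 0,"az": 0}
    - {"fingers": 10,"x": 0,"y": 0,"z": 0,"ax": 0,"ay": 0,"az": 0}
    - {"fingers": 10,"x": 0,"y": 0,"z": 0,"ax": 0,"ay": 0,"az": 0}
    - {"fingers": 10,"x": 0,"y": 0,"z": 0,"ax": 0,"ay": 0,"az": 0}

```text
t: 26.65
eef_pos: [0.5095, 0.1835, 0.0909]
tool_rot: [-0.0, 0.782, 0.623, 0.0]
contact_force: [-2.0, 0.2, 2.3]
gripper_width: 0.183
grasp_force: 80.1
```

>>> jog_arm:
  force: 20
  rows:
    - {"fingers": 18,"x": 0,"y": 0,"z": -0.5,"ax": 0,"ay": 0,"az": 0}
    - {"fingers": 20,"x": 0,"y": 0,"z": 0,"ax": 0,"ay": 0,"az": 0}
    - {"fingers": 24,"x": 0,"y": 0,"z": 0,"ax": 0,"ay": 0,"az": 0}
    - {"fingers": 30,"x": 0,"y": 0,"z": 0,"ax": 0,"ay": 0,"az": 0}
    - {"fingers": 40,"x": 0,"y": 0,"z": 0,"ax": 0,"ay": 0,"az": 0}
    - {"fingers": 44,"x": 0,"y": 0,"z": 0,"ax": 0,"ay": 0,"az": 0}
    - {"fingers": 44,"x": 0,"y": 0,"z": 0,"ax": 0,"ay": 0,"az": 0}
    - {"fingers": 44,"x": 0,"y": 0,"z": 0,"ax": 0,"ay": 0,"az": 0}

```text
t: 27.45
eef_pos: [0.5094, 0.1835, 0.0913]
tool_rot: [-0.0, 0.782, 0.623, 0.0]
contact_force: [0.3, 0.2, 0.5]
gripper_width: 0.514
grasp_force: 0.0
```

>>> jog_arm:
  rows:
    - {"fingers": 44,"x": 0,"y": 0,"z": -5,"ax": 0,"ay": 0,"az": 0}
    - {"fingers": 44,"x": 0,"y": 0,"z": -15,"ax": 0,"ay": 0,"az": 0}
    - {"fingers": 44,"x": 0,"y": 0,"z": -25,"ax": 0,"ay": 0,"az": 0}
    - {"fingers": 44,"x": 0,"y": 0,"z": -30,"ax": 0,"ay": 0,"az": 0}
    - {"fingers": 44,"x": 0,"y": 0,"z": -30,"ax": 0,"ay": 0,"az": 0}
    - {"fingers": 44,"x": 0,"y": 0,"z": -20,"ax": 0,"ay": 0,"az": 0}
    - {"fingers": 44,"x": 0,"y": 0,"z": 0,"ax": 0,"ay": 0,"az": 0}
    - {"fingers": 44,"x": 0,"y": 0,"z": 0,"ax": 0,"ay": 0,"az": 0}

```text
t: 28.25
eef_pos: [0.5095, 0.1836, 0.217]
tool_rot: [-0.0, 0.782, 0.623, 0.001]
contact_force: [1.0, -0.1, -1.0]
gripper_width: 0.519
grasp_force: 0.0
```

```bash
python3 -c "
from h import *
s=bot.read_camera('side');t=bot.read_camera('wrist')
p=proj(t,ch(-90,30,90)).astype(int);print(p)
cv2.imwrite('pics/m9.png',np.hstack([crop(s,270,125,75,80,5),cv2.resize(crop(t,210,120,200,200,2),(400,400))]))"
```

```text
[331 226]
```

View pics/m9.png

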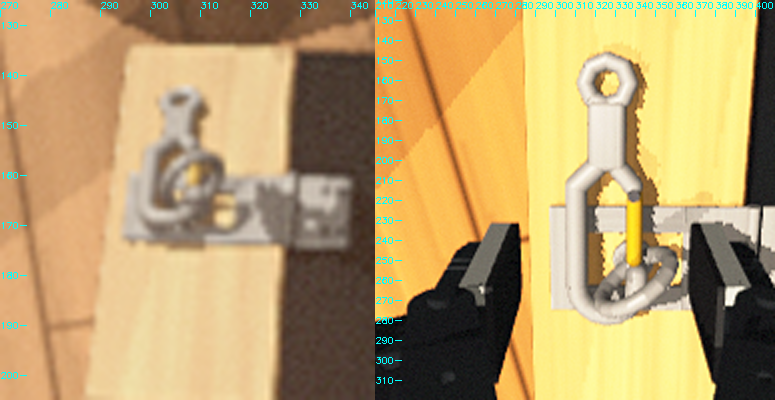

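The ring is through the hook's bowl (wrist view about (330,265)), the gate is shut, the hasp is flat, and the gripper is clear. Handing in.

```bash
python3 -c "
from station import bot
print(bot.hand_in())"
```

```text
the job is handed in; nothing more can be done
None
```

I folded the hasp flat over the eye, snapped the hook onto the ring, tugged it at about 8.6 N and left it hanging with its gate shut; I handed the job in at about 28 s, and no verdict was returned.

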